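# Put the check weights back in their block after testing the balance

### The arm

A 6-joint arm with a two-finger parallel gripper is mounted at the origin on a cart in front of the work surface, level with it; the furniture and walls round the work are solid. World frame = base frame: x ahead of the robot, y to its left, z up, the work surface at z = 0. Lengths are in m, angles in rad, forces in N, time in s.
With the tool pointing down it reaches from about 0.35 to 0.8 m from the base axis. Payload 7.3 kg.
Tool frame: the origin (TCP) lies between the finger pads; the fingertips stand 25 mm ahead of it and the grasp point (between the pads) lies 6 mm ahead of it (r.tip_extent is the distance from the TCP to the fingertips, in m); z points along the fingers, y is the line along which they close (so a half turn about z gives the same grasp; the last joint's range is limited). The gripper opens to 85 mm and grips with 20 to 120 N. Pads are 22 mm wide; open, the fingers measure 114 mm over their backs; the gripper's body (76 mm by 85 mm) begins 54 mm behind the grasp point. The pads swing forward as they close: fully open they stand 13 mm farther back than shut.
Start: joints at [1.121, 0.342, 1.524, -0, 1.275, -0.146], TCP at [0.157, 0.501, 0.256] pointing down, gripper open.
Joint ranges: [-2.53, 2.53], [-0.77, 2.02], [0.04, 2.7], [-1, 4.14], [0.28, 2.66], [-3.11, 3.11]. Speed limits (rad/s): [2.57, 2.57, 3.14, 3.14, 3.14, 3.14].

### API

Orientations are given as a unit quaternion [x, y, z, w].
In Python, from workcell import r, command_gripper, optics gives the robot as it stands. The module is installed in compiled form; this text tells all that it offers. Calls block until the motion is done:
- r.reach(position, orientation): joint-space move of the TCP to a pose.
- r.move_straight(position, orientation=None, speed=0.15, max_force=None): straight line of the TCP; orientation=None keeps the orientation; speed is the mean speed in m/s. With max_force (N) it stops when the force on the tool has changed by that much, and returns True; else False.
- r.movej(angles): joint-space move.
- command_gripper(opening, force=None): finger opening in m; force is the grip in N (None keeps the last); returns when the fingers have stopped.
- r.hold(seconds).
- r.solve_ik(position, orientation): joint angles nearest the present ones, or None.
- r.read_state(): the state.
- optics.get_image(name): name is "side" or "top" or "wrist"; returns (picture, depth): 420x560x3 uint8, red, green, blue; 420x560 float32, m along the optical axis (not along the pixel's ray), 0 where there is no reading.
- optics.camera_model(name): a dict with "K" (3x3 intrinsics, pixels), "k1" (the pictures are not rectified: a ray, as slopes to the right and down, at radius r is drawn at 1 + k1 r^2 times it, then the intrinsics apply), "R" (3x3) and "t" (3): a world point X has camera coordinates R X + t; the wrist camera has in their place "tool_from_camera" (4x4, takes a point from camera to tool coordinates, whose origin is the TCP and whose axes are the flange's). Camera axes: x right, y down, z forward; pixel columns grow to the right and rows downward; lengths in m; the calibration is good to about 2 mm. A picture is of the moment at which its call begins: read the wrist's pose just before it. camera_model takes no time and is no camera call.
A pose or a line that the arm cannot do raises r.PlanningError and nothing moves.
- r.finish_job(): hands the job in; it is judged then, once.
The state is a dict: "time_s": time; "joint_positions": joint angles; "dq": joint speeds; "tau": joint torques, N m; "eef_pos": TCP position; "eef_rot": TCP orientation; "contact_force": force on the tool from outside, world axes, zero at the start; "torque": the same for the moment, N m; "grip_width": finger opening in m; "grip_force": force on a finger pad.
Only numpy, scipy, OpenCV 4.12 (cv2) and the standard library are available. Lean on these libraries where they do the work, as an engineer would, in place of code of your own. Each camera call takes 0.05 s, during which the arm holds its last target. There are 200 camera calls.

### The job

The balance check is finished: put the four steel weights back into the wooden block, each standing upright on the floor of the well cut for it, the largest weight in the largest well and so on down to the smallest. Keep the weights upright all the while and do not shift the balance or the timer that lies near the weights.

Things in the scene. Friction and masses are not known exactly. Their poses are not given: they have to be found in the camera images.
- weight_500 (a point): The largest of four polished steel balance weights (500 g), upright: a cylinder 38 mm across and 46 mm high, a thinner neck, then a round lifting knob 24 mm across and 14 mm high; 71 mm in all. The point is its centre, half-way up: 35.5 mm above its base and 28.5 mm below the middle of the knob; z is its axis. At the start it stands on the round steel pan of the balance.
- weight_200 (a point): The second largest of four polished steel balance weights (200 g), upright: a cylinder 29 mm across and 36 mm high, a thinner neck, then a round lifting knob 18 mm across and 12 mm high; 57 mm in all. The point is its centre, half-way up: 28.5 mm above its base and 22.5 mm below the middle of the knob; z is its axis. At the start it stands on the bare desk.
- weight_100 (a point): The third largest of four polished steel balance weights (100 g), upright: a cylinder 23 mm across and 29 mm high, a thinner neck, then a round lifting knob 14 mm across and 10 mm high; 46 mm in all. The point is its centre, half-way up: 23 mm above its base and 18 mm below the middle of the knob; z is its axis. At the start it stands on the bare desk.
- weight_50 (a point): The smallest of four polished steel balance weights (50 g), upright: a cylinder 18 mm across and 21 mm high, a thinner neck, then a round lifting knob 11 mm across and 8 mm high; 35 mm in all. The point is its centre, half-way up: 17.5 mm above its base and 13.5 mm below the middle of the knob; z is its axis. At the start it stands on the bare desk.
- well_500: The largest of the four round felt-floored wells of the fixed wooden block (230 x 70 mm, 27 mm high, wells in one row in order of size): 47 mm across, 9 mm deep, for the 38 mm weight. The floor on which the weight stands is 17 mm above the desk; the origin is its centre, 1 mm below its surface; z up, y along the row towards the largest well. Next wells are 50 to 60 mm off.
- well_200: The second largest of the four round felt-floored wells of the fixed wooden block (230 x 70 mm, 27 mm high, wells in one row in order of size): 37 mm across, 9 mm deep, for the 29 mm weight. The floor on which the weight stands is 17 mm above the desk; the origin is its centre, 1 mm below its surface; z up, y along the row towards the largest well. Next wells are 50 to 60 mm off.
- well_100: The third largest of the four round felt-floored wells of the fixed wooden block (230 x 70 mm, 27 mm high, wells in one row in order of size): 32 mm across, 9 mm deep, for the 23 mm weight. The floor on which the weight stands is 17 mm above the desk; the origin is its centre, 1 mm below its surface; z up, y along the row towards the largest well. Next wells are 50 to 60 mm off.
- well_50: The smallest of the four round felt-floored wells of the fixed wooden block (230 x 70 mm, 27 mm high, wells in one row in order of size): 27 mm across, 9 mm deep, for the 18 mm weight. The floor on which the weight stands is 17 mm above the desk; the origin is its centre, 1 mm below its surface; z up, y along the row towards the largest well. Next wells are 50 to 60 mm off.
- balance: Compact white balance, 190 x 162 mm, loose, 1.8 kg. Origin under its centre on the desk; -x is its front with the display. Its round steel pan, 117 mm across, is centred 30 mm towards +x from the origin, pan top 55 mm above the desk. Not to be moved.
- timer: White bench timer with three keys, 68 x 64 x 19 mm, lying loose on the desk to the right of the weights (another like it far back under the monitor plays no part); origin at the centre of its underside. Not to be moved.

How it is judged:
At the end, for the whole second after the job is handed in: Every weight stands upright (within 0.1 rad) and at rest in its own well, largest to smallest: its axis within 8 mm of the well's centre and its base on the well's floor (within 4 mm) (horizontal distance between weight_500 and well_500 below 0.008 m and z of weight_500 in the frame of well_500 between 0.0335 and 0.0395 m and angle between each of weight_500, weight_200, weight_100, weight_50's own z axis and vertical below 0.1 rad and linear speed of each of w500, w200, w100, w50 below 0.02 m/s and horizontal distance between weight_200 and well_200 below 0.008 m and z of weight_200 in the frame of well_200 between 0.0265 and 0.0325 m and horizontal distance between weight_100 and well_100 below 0.008 m and z of weight_100 in the frame of well_100 between 0.021 and 0.027 m and horizontal distance between weight_50 and well_50 below 0.008 m and z of weight_50 in the frame of well_50 between 0.0155 and 0.0215 m); the robot touches nothing.
It fails at once if a weight is tipped over (angle between any of weight_500, weight_200, weight_100, weight_50's own z axis and vertical above 0.7 rad).
It fails at once if the balance is shifted by more than 20 mm (distance of balance from where it was at the start of the episode above 0.02 m).
It fails at once if the timer is shifted by more than 20 mm (distance of timer from where it was at the start of the episode above 0.02 m).
It also fails if it takes over 96 s, if anything falls off the work surface, if the arm or the gripper's body presses on something with over 40 N, if the wrist force passes 120 N, or if a joint passes its speed limit or range.

## Working session

There is one attempt and no reset: what is moved stays moved. The work goes in short steps, each a Python script; the robot and the scene stay as the last script left them, time stands still between calls to the robot, and variables do not carry over. Pictures are saved under pics/ and viewed, at most 14 in all, crops included, and the job is handed in when it is done.

```bash
mkdir -p pics
python3 - <<'E'
from workcell import r, optics
import cv2, numpy as np
s=r.read_state(); print(s)
for n in ["side","top"]:
    im,d=optics.get_image(n); cv2.imwrite(f"pics/{n}0.png",im[:,:,::-1]); np.savez(f"{n}0.npz",im=im,d=d)
    print(n,optics.camera_model(n))
print(optics.camera_model("wrist"), r.tip_extent)
E
```

```text
{'time_s': 0.0, 'joint_positions': array([ 1.12101718e+00,  3.42725444e-01,  1.52500643e+00,  2.73773826e-05,
        1.27540956e+00, -1.45995349e-01]), 'dq': array([-9.13193460e-04, -7.24110237e-04,  1.47048912e-03, -1.57474067e-03,
        2.87442276e-05,  5.12634679e-04]), 'tau': array([-1.46233346e-03, -4.33679116e+01, -2.46014714e+01, -3.54251915e-04,
        7.76333356e-03,  1.98959083e-05]), 'eef_pos': array([0.15685588, 0.50064337, 0.25562822]), 'eef_rot': array([ 1.51312421e-01,  9.88485686e-01, -7.36444934e-04, -2.39801338e-04]), 'contact_force': array([-0.01009934,  0.13529114,  0.54289645]), 'torque': array([ 0.01395104, -0.03819803,  0.0329251 ]), 'grip_force': 0.0, 'grip_width': 0.0850050264916966}
side {'K': array([[408.4246542 ,   0.        , 278.50269769],
       [  0.        , 408.4246542 , 213.53856961],
       [  0.        ,   0.        ,   1.        ]]), 'k1': 0.04145574883310074, 'R': array([[ 0.9506623 , -0.30950597,  0.02114803],
       [-0.134276  , -0.47197152, -0.8713282 ],
       [ 0.27966255,  0.82549921, -0.49024476]]), 't': array([-0.51350972,  0.135709
[... 274 characters left out ...]
0.99411165,  0.0021858 , -0.10833861],
       [ 0.10832173, -0.00675178, -0.99409296]]), 't': array([-0.01412949,  0.54733976,  1.43942656])}
{'K': array([[369.43429803,   0.        , 275.85989413],
       [  0.        , 369.43429803, 207.82891775],
       [  0.        ,   0.        ,   1.        ]]), 'k1': -0.0007517943024831473, 'tool_from_camera': array([[ 1.05115510e-03, -9.61251441e-01, -2.75671114e-01,
         6.99462599e-02],
       [ 9.99999257e-01,  8.40199527e-04,  8.83339968e-04,
        -1.69188000e-04],
       [-6.17493077e-04, -2.75671837e-01,  9.61251609e-01,
        -1.17930899e-01],
       [ 0.00000000e+00,  0.00000000e+00,  0.00000000e+00,
         1.00000000e+00]])} 0.025
```

View pics/side0.png

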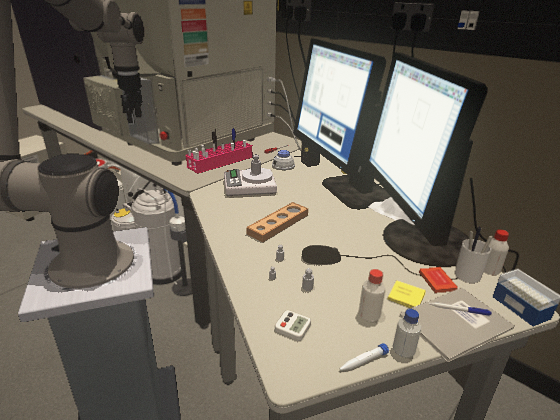

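View pics/top0.png

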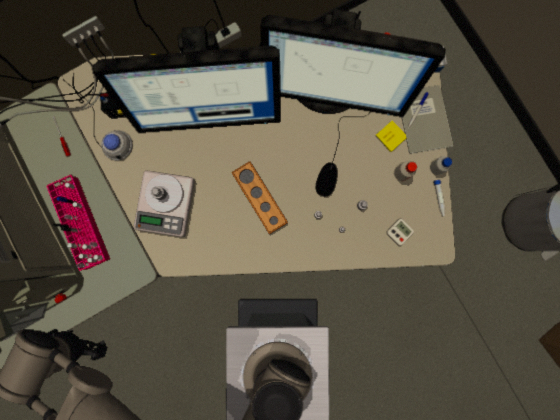

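Side view: the block is at about (278,220) and the three small weights at (280,254), (272,273) and (308,280). The timer is at (293,325) and the balance at (250,180). 
Top view: the wells run from (246,176) to (277,221). The weights are at (318,215), (342,229) and (363,205), with the 500 g on the pan at about (160,193).

```bash
cat > h.py <<'E'
import numpy as np, cv2
from scipy.spatial.transform import Rotation as R_
from workcell import r, optics, command_gripper
def ray(cam,px,state=None):
    m=optics.camera_model(cam); K=m["K"]
    u=(np.array(px,float)-[K[0,2],K[1,2]])/[K[0,0],K[1,1]]
    s=u.copy()
    for _ in range(10): s=u/(1+m["k1"]*(s@s))
    d=np.array([*s,1.])
    if cam=="wrist":
        T=m["tool_from_camera"]; W=R_.from_quat(state["eef_rot"]).as_matrix()
        return W@T[:3,3]+np.array(state["eef_pos"]), W@T[:3,:3]@d
    return -m["R"].T@m["t"], m["R"].T@d
def tri(rays):
    A=np.zeros((3,3));b=np.zeros(3)
    for c,d in rays:
        d=d/np.linalg.norm(d);P=np.eye(3)-np.outer(d,d);A+=P;b+=P@c
    X=np.linalg.solve(A,b)
    return X,[np.linalg.norm(np.cross(X-c,d/np.linalg.norm(d))) for c,d in rays]
def onz(cd,z):
    c,d=cd; return c+d*(z-c[2])/d[2]
def crop(im,x0,y0,w,h,k,name):
    cv2.imwrite(f"pics/{name}.png",cv2.resize(im[y0:y0+h,x0:x0+w,::-1],None,fx=k,fy=k,interpolation=cv2.INTER_CUBIC))
E
python3 - <<'E'
from h import *
t=np.load("top0.npz")["im"];s=np.load("side0.npz")["im"]
a=lambda im,x,y,w,h,k:cv2.resize(im[y:y+h,x:x+w],None,fx=k,fy=k,interpolation=cv2.INTER_CUBIC)
top=np.hstack([a(t,130,150,100,75,4),a(t,225,155,100,75,4)]) # 800x300
bot=np.hstack([a(t,300,185,100,75,4),a(s,220,150,100,75,4)])
cv2.imwrite("pics/c1.png",np.vstack([top,bot])[:,:,::-1])
bot=np.hstack([a(s,240,195,100,75,4),a(s,250,240,100,75,4)])
cv2.imwrite("pics/c2.png",bot[:,:,::-1])
E
```

```text
(no output)
```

View pics/c1.png

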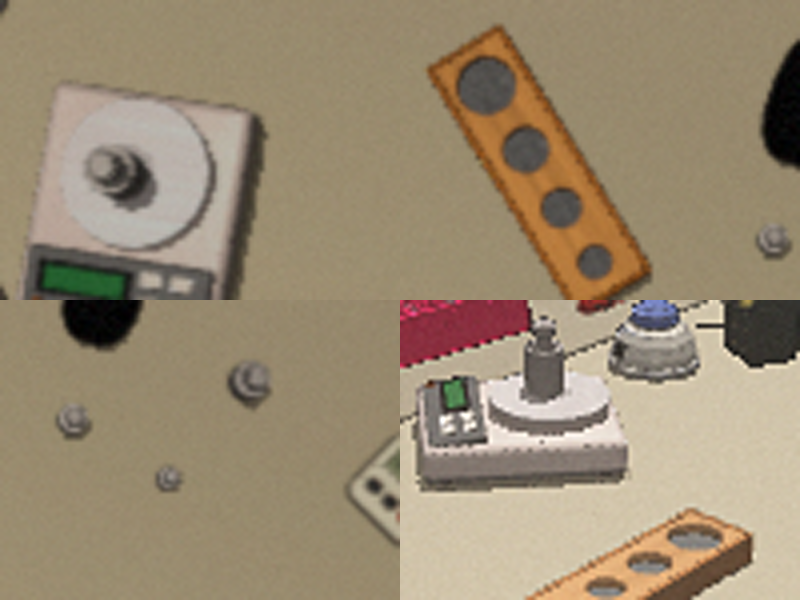

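View pics/c2.png

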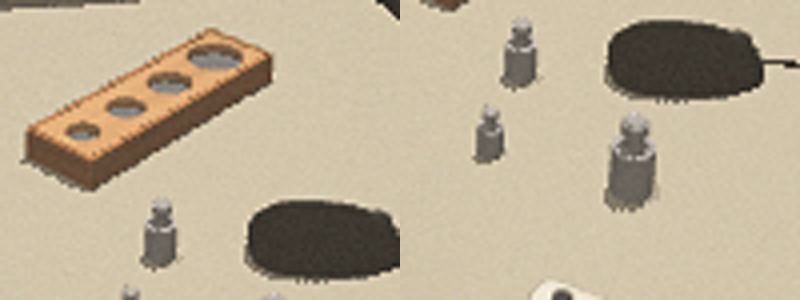

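Crop readings, in original pixels:

| Point | Top | Side |
|---|---|---|
| 500 g knob | (155.4,190.4) | (255.4,155.9) |
| 200 g knob | (363.9,204.2) | (308.1,270.6) |
| 100 g knob | (319,214) | (279.9,246.7) |
| 50 g knob | (342.4,228.7) | (271.9,267.9) |
| Well rims, 500 to 50 | (246.4,175.9) … (273.4,219.9) | (293.6,208.6) … (260.4,227.4) |

Run:
```python
from h import *
P={"w500":((155.4,190.4),(255.4,155.9),.119),"w200":((363.9,204.2),(308.1,270.6),.051),"w100":((319,214),(279.9,246.7),.041),"w50":((342.4,228.7),(271.9,267.9),.031),
"h500":((246.4,175.9),(293.6,208.6),.027),"h200":((256.1,191.9),(282.6,215.1),.027),"h100":((264.9,206.4),(271.1,221.4),.027),"h50":((273.4,219.9),(260.4,227.4),.027),
"timer":((400,232),(293,324),.019),"mouse":((327,180),(322,254),.03)}
for k,(a,b,z) in P.items():
    X,e=tri([ray("top",a),ray("side",b)])
    print(k,X.round(4),"res",round(e[0]*1e3,1),"top@z",onz(ray("top",a),z)[:2].round(4),"side@z",onz(ray("side",b),z)[:2].round(4))
```

```text
w500 [0.5638 0.3568 0.1231] res 1.1 top@z [0.5653 0.3576] side@z [0.5655 0.367 ]
w200 [ 0.5296 -0.2699  0.0544] res 0.3 top@z [ 0.5297 -0.2704] side@z [ 0.5318 -0.2659]
w100 [ 0.5004 -0.1317  0.0431] res 0.1 top@z [ 0.5005 -0.1318] side@z [ 0.5015 -0.1288]
w50 [ 0.4547 -0.205   0.0319] res 0.4 top@z [ 0.4551 -0.2052] side@z [ 0.4548 -0.2037]
h500 [0.6231 0.0945 0.0276] res 0.6 top@z [0.6226 0.0947] side@z [0.6242 0.0954]
h200 [0.573  0.0636 0.027 ] res 1.3 top@z [0.5717 0.0639] side@z [0.5743 0.0635]
h100 [0.5262 0.0362 0.0263] res 0.3 top@z [0.5258 0.0363] side@z [0.5262 0.035 ]
h50 [0.4836 0.0097 0.0266] res 0.1 top@z [0.4835 0.0097] side@z [0.4835 0.0091]
timer [ 0.4459 -0.3917  0.0102] res 1.2 top@z [ 0.4445 -0.389 ] side@z [ 0.4437 -0.4003]
mouse [ 0.6141 -0.162   0.0157] res 3.5 top@z [ 0.6086 -0.1593] side@z [ 0.6086 -0.1808]
```

The heights and well spacing match the text (knobs within 4 mm, rims at 27 mm). Next I take wrist views above each group, using the orientation I'll grasp with.

```bash
cat >> h.py <<'E'
_a=np.arctan2(.0945-.0097,.6231-.4836)+np.pi/2   # closing direction across the row
_y=np.array([np.cos(_a),np.sin(_a),0]);_z=np.array([0,0,-1.])
Q=R_.from_matrix(np.c_[np.cross(_y,_z),_y,_z]).as_quat()
E
python3 - <<'E'
from h import *
import pickle
print(Q)
for n,p in {"bal":(.53,.34,.26),"blk":(.555,.052,.22),"wts":(.50,-.20,.24)}.items():
    r.reach(p,Q); r.hold(.3); s=r.read_state(); im,d=optics.get_image("wrist")
    print(n,s["time_s"],s["eef_pos"],s["joint_positions"].round(2))
    pickle.dump((s,im,d),open(n+".pkl","wb")); crop(im,0,0,560,420,800/560,n)
E
```

```text
[-0.26971657  0.96293976  0.          0.        ]
bal 1.9 [0.52954482 0.34056273 0.260137  ] [ 0.45  0.54  1.2   0.    1.4  -1.67]
blk 3.375 [0.55505008 0.05285615 0.22003   ] [-0.04  0.43  1.49  0.    1.22 -2.16]
wts 4.7333 [ 0.50034906 -0.19908671  0.23994684] [-0.52  0.38  1.51  0.    1.25 -2.64]
```

View pics/bal.png

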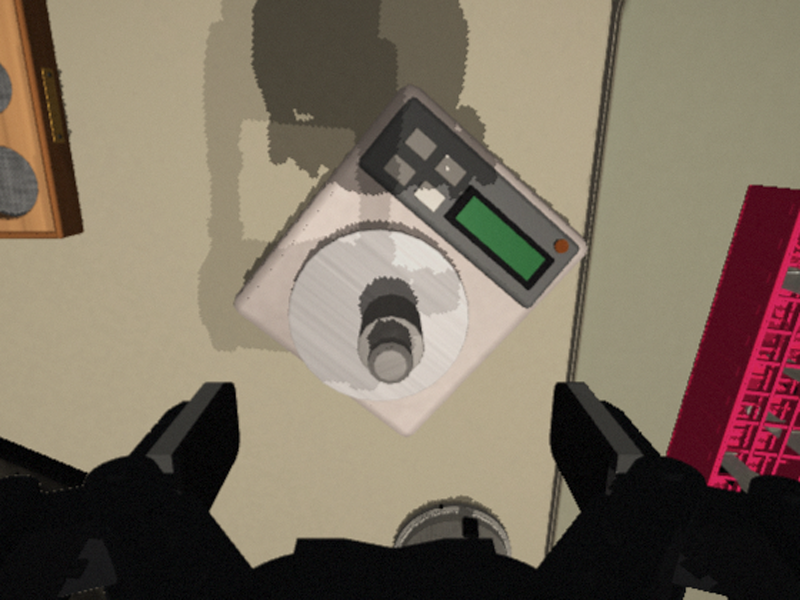

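View pics/blk.png

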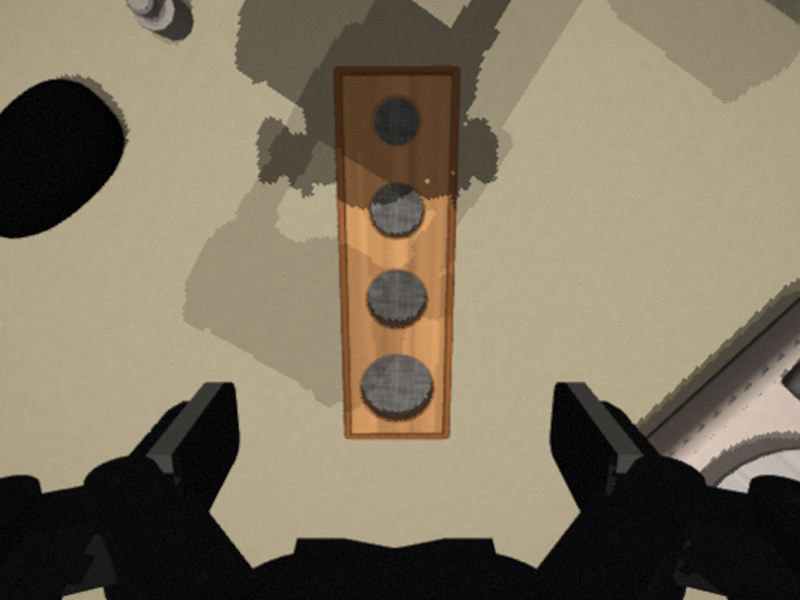

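View pics/wts.png

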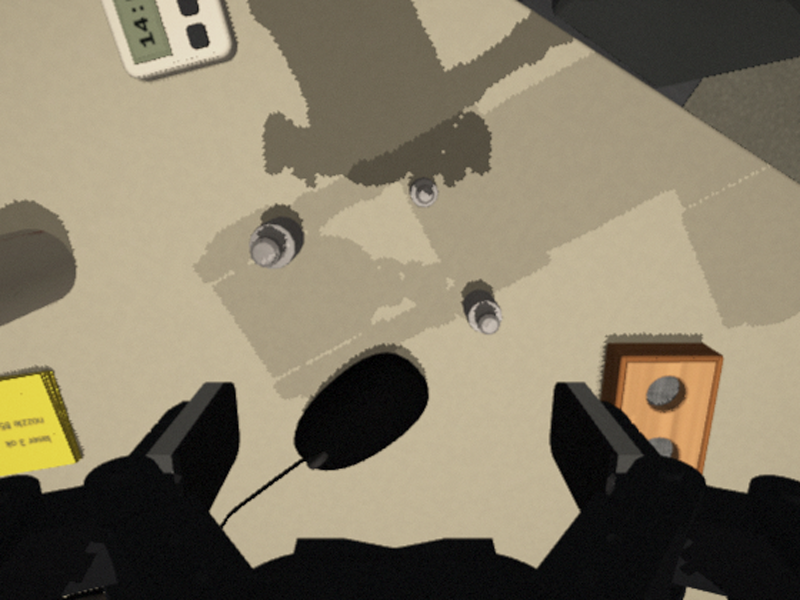

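Wrist views, at 800-pixel scale: 
- **Balance:** 500 g knob top at (391,362). 
- **Block:** well rims at (397,387), (397,298), (397,210) and (397,121). The row is vertical in the picture, so the tool is square to it. 
- **Weights:** 200 g knob at (264,250), 100 g at (489,324), 50 g at (423,192).

Run:
```python
from h import *
import pickle
for n,L in {"bal":[("w500",391,362,.125)],"blk":[("h500",397,387,.027),("h200",397,298,.027),("h100",397,210,.027),("h50",397,121,.027)],"wts":[("w200",264,250,.056),("w100",489,324,.045),("w50",423,192,.034)]}.items():
    s,im,d=pickle.load(open(n+".pkl","rb"))
    for k,u,v,z in L:
        px=((u+.5)*.7-.5,(v+.5)*.7-.5); c,dr=ray("wrist",px,s)
        dd=np.median(d[int(px[1])-1:int(px[1])+2,int(px[0])-1:int(px[0])+2])
        print(k,onz((c,dr),z).round(4),"depth pt",(c+dr*dd).round(4))
```

```text
w500 [0.5625 0.3587 0.125 ] depth pt [0.562  0.3585 0.1263]
h500 [0.622  0.0959 0.027 ] depth pt [0.626  0.0984 0.0172]
h200 [0.5711 0.0647 0.027 ] depth pt [0.5733 0.0661 0.0179]
h100 [0.5254 0.0366 0.027 ] depth pt [0.5264 0.0373 0.0168]
h50 [0.4832 0.0108 0.027 ] depth pt [0.4828 0.0106 0.0174]
w200 [ 0.5297 -0.2697  0.056 ] depth pt [ 0.5293 -0.2695  0.0574]
w100 [ 0.5012 -0.129   0.045 ] depth pt [ 0.5009 -0.1295  0.0464]
w50 [ 0.4545 -0.2067  0.034 ] depth pt [ 0.4544 -0.2069  0.0358]
```

```bash
cat >> h.py <<'E'
def pick(xy,base,dia,up=.17,dz=.039):
    command_gripper(dia+.02,30)
    r.reach([*xy,up],Q)
    hit=r.move_straight([*xy,base+dz],speed=.12,max_force=8)
    z=r.read_state()["eef_pos"]; command_gripper(0,30); r.hold(.2)
    w=r.read_state(); print("hit",hit,"tcp",z.round(4),"width",round(w["grip_width"],4),"gf",round(float(w["grip_force"]),1))
    r.move_straight([*xy,base+max(up-base,.1)],speed=.12)
    print("lifted width",round(r.read_state()["grip_width"],4),"t",r.read_state()["time_s"])
def place(xy,dia,up=.17,dz=.039):
    r.reach([*xy,up],Q)
    r.move_straight([*xy,.06+.017],speed=.15)
    hit=r.move_straight([*xy,.017+dz+.0005],speed=.04,max_force=6)
    s=r.read_state(); print("hit",hit,s["eef_pos"].round(4),s["contact_force"].round(1))
    return hit
def release(dia,up=.17):
    command_gripper(dia+.018); p=r.read_state()["eef_pos"]
    r.move_straight([p[0],p[1],up],speed=.15); print("t",r.read_state()["time_s"])
E
python3 - <<'E'
from h import *
pick((.5297,-.2697),0,.029); place((.5715,.0647),.029)
s=r.read_state();im,d=optics.get_image("wrist");crop(im,0,0,560,420,1,"p200")
E
```

```text
hit False tcp [ 0.5302 -0.27    0.0399] width 0.0282 gf 29.6
lifted width 0.0277 t 8.725
hit True [0.5711 0.0649 0.0568] [-0.5  0.3  4.9]
```

View pics/p200.png

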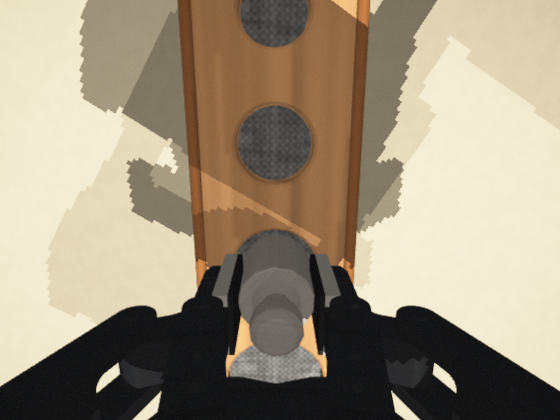

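The 200 g weight sits between the pads at about (278,290), inside its well. The stop height of 16.9 mm above the pick level matches the floor, so I release it. The 100 and 50 go next, with each release made only if the height shows it is on the floor.

Run:
```python
from h import *
release(.029)
for w,h,dia,dz in [((.501,-.129),(.5255,.0366),.023,.039),((.4546,-.2067),(.4832,.0106),.018,.038)]:
    pick(w,0,dia,dz=dz); place(h,dia,dz=dz)
    z=r.read_state()["eef_pos"][2]
    if z>.017+dz+.003 or r.read_state()["grip_width"]<dia-.004: print("CHECK"); break
    release(dia)
s=r.read_state();r.hold(.2);im,d=optics.get_image("wrist");crop(im,0,0,560,420,1,"p50")
```

```text
t 12.5583
hit False tcp [ 0.5015 -0.1291  0.0396] width 0.0215 gf 29.3
lifted width 0.0214 t 16.6
hit True [0.5252 0.0367 0.0568] [-0.5  1.5  5.5]
t 19.825
hit False tcp [ 0.455  -0.2069  0.0386] width 0.0156 gf 29.3
lifted width 0.016 t 24.0583
hit True [0.4829 0.0107 0.0557] [-0.  -0.4  4. ]
t 27.4917
```

View pics/p50.png

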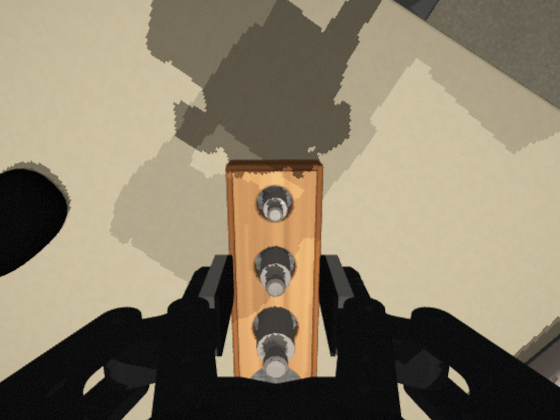

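The three small weights stand upright in their wells, with knobs at (275,213), (275,287) and (275,365). The 500 g weight on the pan is next.

Run:
```python
from h import *
pick((.5622,.3586),.055,.038,up=.22); place((.6222,.0959),.038,up=.2)
s=r.read_state()
if s["eef_pos"][2]<.059 and s["grip_width"]>.034:
    release(.038,up=.2)
    p=r.read_state()["eef_pos"]; r.reach([.54,.045,.24],Q); r.hold(.3)
    s=r.read_state();im,d=optics.get_image("wrist");crop(im,100,0,400,300,2,"fin")
    import pickle; pickle.dump((s,im,d),open("fin.pkl","wb"))
    im,d=optics.get_image("side");crop(im,200,130,160,120,5,"fins")
else: print("CHECK")
```

```text
hit False tcp [0.5627 0.3588 0.095 ] width 0.0371 gf 30.6
lifted width 0.0373 t 32.3417
hit True [0.6218 0.0958 0.0569] [0.4 0.4 3.9]
t 36.2917
```

View pics/fin.png

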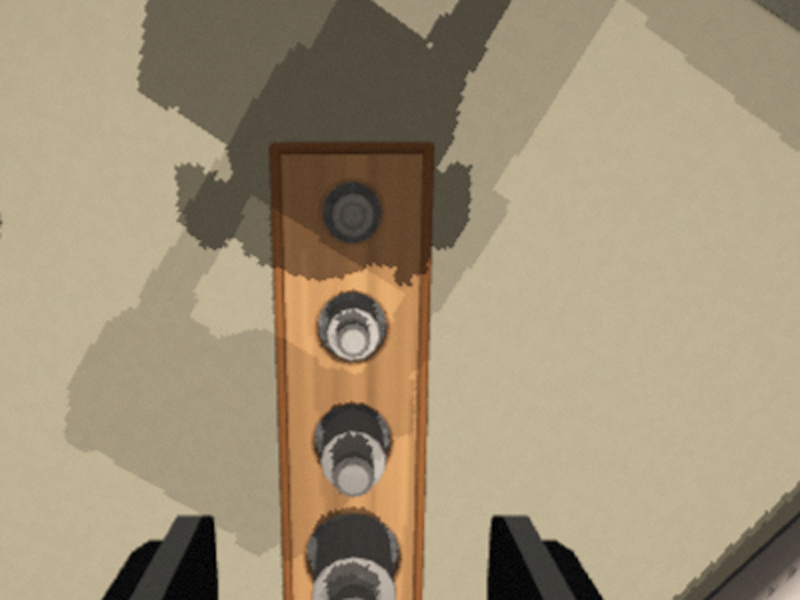

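View pics/fins.png

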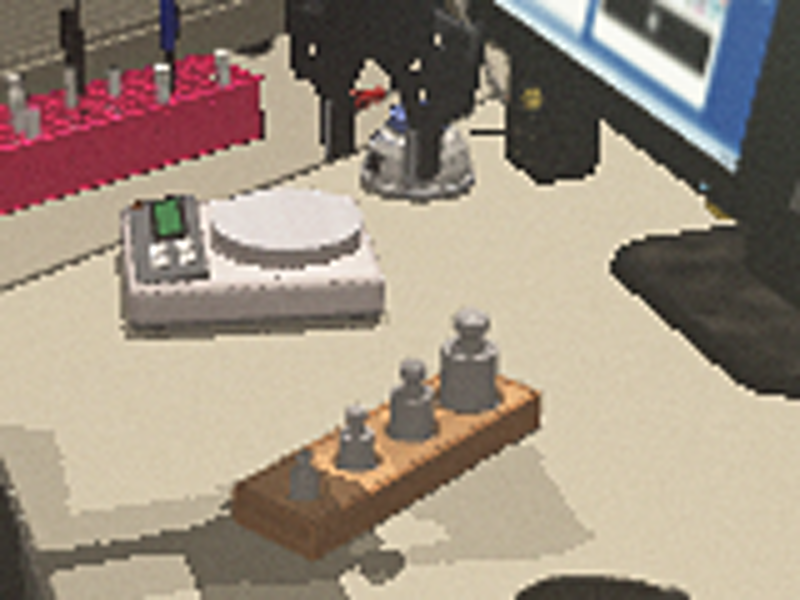

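Both views show all four weights upright in their wells in order of size, the balance where it was, and the gripper clear. A weight resting on the floor can be at most 4.5 mm off centre, inside the 8 mm limit, so I'm handing it in.

```bash
python3 -c "
from workcell import r
print(r.finish_job())"
```

```text
the job is handed in; nothing more can be done
None
```

All four weights stand upright on the floors of their own wells, the balance and timer were not touched, and the job was handed in at about 38 s of the 96 s allowed; no verdict came back.

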